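# Seat the keyed spindle in the stirrer drive

## Task

Pull the parts drawer out to its stop and leave it open, take out the keyed spindle (the round cap stays in the drawer), and push its shaft into the stirrer drive's hub, turning until the key slips in. Keep pushing against the spring until the flange sits down on the hub, and finish while still gripping the spindle and pressing it fully home. Leave the green jar and the small bottle where they stand.

Things in the scene. Friction and masses are not known exactly. Their poses are not given: they have to be found in the camera images.
- cab_drawer0 (a joint): Opening of the parts drawer in m: 0 shut (as at the start), 0.1336 at its stop. It slides out along the cabinet's -x direction, towards the robot, with about 1 N of friction.
- cab_drawer0_handle (a point): Middle of the drawer's steel bar handle: a round bar 11 mm thick, 120 mm long, level along this point's y axis, 35 mm in front of the drawer front, 38 mm below the top of the cabinet. Moves with the drawer; x points into the cabinet (the drawer opens along -x), z up. The fixed grey cabinet, on the robot's left, is 200 mm deep, 300 mm wide, 150 mm high.
- wells (a point): Middle of the top of the black block in the drawer, 24 mm below and 109 mm behind the handle; moves with the drawer, axes as the handle's. It has two open wells, 70 mm either side along y: the spindle sits in one, the cover cap in the other, either way round. The drawer's side walls reach 40 mm above this point, its front 51 mm. Once open, all this is clear of the cabinet's top.
- spindle_grip (a point): Centre of the black bar-shaped grip on the keyed spindle (about 0.22 kg). The bar is 40 mm long (x), 16 mm wide (y; pinch it across this) and 36 mm high. Below it is a round aluminium flange, 60 mm across, 8 mm thick, with a pointer lug 10 mm wide standing 10 mm out of its rim on the +x side, the key's side. z is up. It hangs in its well, flange on the block, with 2.5 mm of play.
- spindle_seat (a point): Middle of the underside of the spindle's flange, 26 mm below spindle_grip, same axes. The steel shaft below it is 20 mm in diameter and 40 mm long; the last 14 mm is a plain round pilot with a tapered end, the upper 26 mm carries the key: 8 mm wide, reaching out to 16 mm from the axis on the +x side.
- hub_mouth (a point): Middle of the bore's mouth in the flat top of the steel hub, 96 mm above the table; z up. Bore 22 mm in diameter; its one keyway, 10.5 mm wide, reaches 17.5 mm from the axis on this point's +x side, over the whole depth. The spindle goes in only with its +x along this +x, within about 0.08 rad; else the key rests on the hub, flange 26 mm above it. Fully home, spindle_seat is at this point.
- drive_top (a point): Middle of the drive's top, under the hub. The stirrer drive is a fixed grey gear-motor box, 160 by 120 by 50 mm, on the robot's right; on it stands the upright steel hub, 52 mm across and 46 mm high, in a toothed pulley 72 mm across. The gear motor holds the hub against turning with 0.8 N m; the hub's turn on the drive differs from start to start.
- ejector (a joint): Travel in m of the spring ejector pin at the bottom of the bore: 0 when it is up, 30 mm below the hub's top; 0.010 when the flange sits on the hub. The shaft's end meets it when the flange is 10 mm above the hub. The spring pushes up with 4.5 N at first and 12 N when fully home, and lifts the spindle again if it is let go.
- cap_center (a point): Centre of the plain round cover cap in the drawer's other well: aluminium disc 52 mm across with a round black knob 24 mm across and 24 mm high. Leave it in its well.
- jar_center (a point): Centre of the culture jar, green glass with a white lid, 90 mm across, 160 mm high, standing on the table. A bystander.
- flask_center (a point): Centre of the small amber bottle with a black cap, 52 mm across, 110 mm high, standing on the table. A bystander.
Not all that is in view belongs to the job. What is shaped like the part that bears hub_mouth but purple is not meant.

How it is judged:
By the outcome, as a careful person would: the job done as asked, in the order asked, and still so for the second after the job is handed in, while the arm keeps its last pose, push and grip.
It also fails if it takes over 58 s, if anything falls off the work surface, if the arm or the gripper's body presses on something with over 40 N, if the wrist force passes 120 N, or if a joint passes its speed limit or range.

## Robot

A 6-joint arm with a two-finger parallel gripper is mounted at the origin on the work surface. World frame = base frame: x ahead of the robot, y to its left, z up, the work surface at z = 0. Lengths are in m, angles in rad, forces in N, time in s.
With the tool pointing down it reaches from about 0.15 to 0.775 m from the base axis. Payload 6.1 kg.
Tool frame: the origin (TCP) lies midway between the tips of the shut fingers; the grasp point (between the pads) lies 19 mm behind it; z points along the fingers, x is the direction in which the jaws open and shut, and the axes are right-handed (so a half turn about z gives the same grasp; the last joint's range is limited). The gripper opens to 85 mm and grips with 20 to 120 N. Pads are 22 mm wide; open, the fingers measure 114 mm over their backs; the gripper's body (76 mm by 85 mm) begins 54 mm behind the grasp point. The pads swing forward as they close: fully open they stand 13 mm farther back than shut.
Start: joints at [-1.193, 0.126, -0.04, 1.405, 0, 1.571], TCP at [0.194, -0.488, 0.231] pointing down, gripper open.
Joint ranges: [-2.72, 2.72], [-0.95, 1.95], [-1.27, 1.35], [-1.78, 2.02], [-1.46, 1.47], [-3.14, 3.14]. Speed limits (rad/s): [2.39, 2.39, 3.01, 3.14, 3.14, 3.14].

## Interface

Orientations are given as a unit quaternion [x, y, z, w].
In Python, from station import bot gives the robot as it stands.
- The arm moves only by the tool step_arm, never from a script. Its argument "series" is text: rows parted by semicolons, each of 4 numbers parted by spaces: the shift along the tool's x, y, z in mm, then the turn about the tool's z in rad. A call has exactly 10 rows; each row shifts and turns the commanded pose from where the row before left it, along the tool's axes as they then stand; what a row does not reach is not made up. A row lasts 1/10 s, in which the tool goes at most 50 mm and 8.59 degrees, less where a joint would pass 70% of its speed; a pose out of reach is approached as far as the arm can. A call is refused whole if a number of a shift passes 50 or a number of a turn 0.15, either way. A call with a gripper value outside its range is refused whole. "grip" is the opening, from 0 (shut) to 1 (fully open), set as the call begins (left out, the last holds). The fingers move at their own pace and stop on an object; "newtons" is the grip in N (left out, the last holds). Time passes only in rows, so rows that do not move let the fingers close, or fill a call up. It gives the time, the measured TCP pose, the force and the opening at its end, in the units of the state.
- bot.get_obs(): the state, without advancing time (a new reading comes with each control period).
- bot.camera(name): name is "scene" or "top"; returns the picture (420x560x3 uint8, blue, green, red); there is no depth.
- bot.camera_params(name): a dict with "vfov" (degrees; the focal length in pixels is half the picture's height over the tangent of half this angle, whatever the lens; pixels are square), "cx", "cy" (the principal point, pixels), "T" (4x4, takes a point from camera to world coordinates). Camera axes: x right, y down, z forward; pixel columns grow to the right and rows downward; lengths in m; the calibration is good to about 2 mm. A picture is of the moment at which its call begins. camera_params takes no time and is no camera call.
- bot.sign_off(): hands the job in, once; it reports no verdict.
The state is a dict: "time": time; "q": joint angles; "qd": joint speeds; "tau": joint torques, N m; "ee_pos": TCP position; "eef_rot": TCP orientation; "force": force on the tool from outside, world axes, zero at the start; "ft_torque": the same for the moment, N m; "opening": finger opening in m.
Only numpy, scipy, OpenCV 4.12 (cv2) and the standard library are available. Lean on these libraries where they do the work, as an engineer would, in place of code of your own. Each camera call takes 0.05 s, during which the arm holds its last target.

## Working session

There is one attempt and no reset: what is moved stays moved. The work goes in short steps, Python scripts to look and compute and a tool call to move; the robot and the scene stay as the last step left them, time stands still between calls to the robot, and variables do not carry over. Pictures are saved under pics/ and viewed, and the job is handed in when it is done.

Besides the shell and the picture viewer there is one more tool, called after "Emit:" in YAML: its name, and indented under it one key for each argument. step_arm: Moves the arm, as the interface text tells. Its arguments: {"type":"object","properties":{"series":{"type":"string"},"grip":{"type":"number"},"newtons":{"type":"number"}},"required":["series"]}

```bash
ls; mkdir -p pics; python3 - <<'E'
from station import bot
import cv2
print(bot.get_obs())
for n in("scene","top"):
    cv2.imwrite(f"pics/{n}0.png",bot.camera(n)); print(n,bot.camera_params(n))
E
```

```text
pics
{'time': 0.0, 'q': array([-1.19299644e+00,  1.26369379e-01, -4.05987115e-02,  1.40535951e+00,
       -4.12507313e-05,  1.57079054e+00]), 'qd': array([ 1.90175778e-05, -1.02744400e-03, -1.77827862e-04,  3.39354945e-04,
        2.06491895e-03, -4.19627104e-04]), 'tau': array([ 1.01785674e-03, -4.35918474e+01,  3.52923203e+01,  1.73906103e-02,
       -1.33795106e-05,  9.84642554e-07]), 'ee_pos': array([ 0.19350601, -0.48762093,  0.23053827]), 'eef_rot': array([ 8.27309195e-01, -5.61746303e-01, -6.45002118e-04, -4.13033782e-04]), 'force': array([-0.38560407, -0.10001077, -0.67805985]), 'ft_torque': array([ 0.02168573, -0.0473477 ,  0.00220364]), 'opening': 0.0855394560475258}
scene {'vfov': 56.79810842772316, 'cx': 283.9802998452635, 'cy': 209.65659733316124, 'T': array([[-0.28551857,  0.76607991, -0.57584782,  1.20656318],
       [ 0.9583433 ,  0.23296818, -0.16523909,  0.08566628],
       [ 0.00756787, -0.59903872, -0.80068429,  0.99897163],
       [ 0.        ,  0.        ,  0.        ,  1.        ]])}
top {'vfov': 48.67403466958895, 'cx': 278.85238009559555, 'cy': 205.34300716439307, 'T': array([[-0.02184035, -0.99728895,  0.0702691 ,  0.43878054],
       [-0.99972791,  0.02236155,  0.00663899, -0.10930539],
       [-0.00819231, -0.07010498, -0.99750598,  1.3781745 ],
       [ 0.        ,  0.        ,  0.        ,  1.        ]])}
```

View pics/scene0.png

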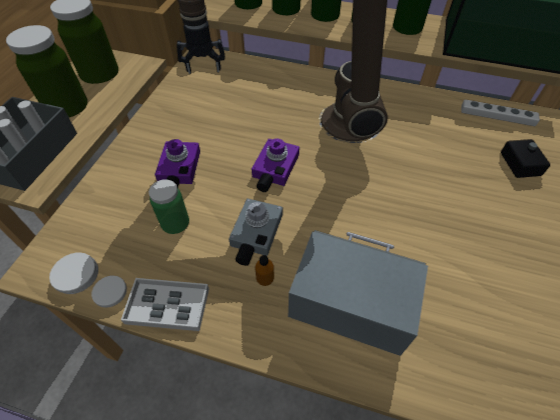

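View pics/top0.png

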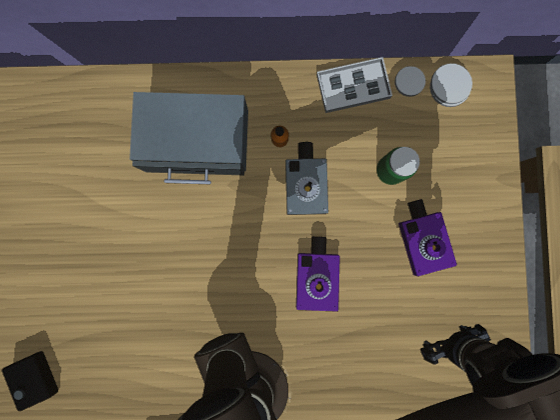

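The scene view shows the grey drive at (256,212), two purple look-alikes at (178,160) and (277,160), the cabinet with its handle at (370,240), the jar at (170,207) and the bottle at (264,271). In the top view the grey drive is at (307,187), the purple ones at (319,287) and (432,247), and the handle at (187,178). The grey drive is the one meant, so I'm enlarging both views to confirm it.

```bash
cat > h.py <<'E'
import numpy as np,cv2
from station import bot
from scipy.spatial.transform import Rotation as R
P={n:bot.camera_params(n) for n in("scene","top")}
def f(n): return 210/np.tan(np.radians(P[n]["vfov"]/2))
def ray(n,u,v):
    p=P[n];T=p["T"];d=np.array([(u-p["cx"])/f(n),(v-p["cy"])/f(n),1]);d=T[:3,:3]@d
    return T[:3,3],d/np.linalg.norm(d)
def plane(n,u,v,z):
    o,d=ray(n,u,v);return o+d*(z-o[2])/d[2]
def tri(a,b):
    o1,d1=ray("scene",*a);o2,d2=ray("top",*b)
    A=np.c_[d1,-d2];s=np.linalg.lstsq(A,o2-o1,rcond=None)[0]
    p,q=o1+s[0]*d1,o2+s[1]*d2
    return (p+q)/2,np.linalg.norm(p-q)
def proj(n,X):
    T=P[n]["T"];c=T[:3,:3].T@(np.array(X)-T[:3,3]);return P[n]["cx"]+f(n)*c[0]/c[2],P[n]["cy"]+f(n)*c[1]/c[2]
def crop(img,x0,y0,w,h,k,name):
    c=cv2.resize(img[y0:y0+h,x0:x0+w],None,fx=k,fy=k,interpolation=cv2.INTER_CUBIC)
    for i in range(0,w,10): cv2.putText(c,str(x0+i),(i*k,8),0,.3,(0,0,255),1); cv2.line(c,(i*k,9),(i*k,14),(0,0,255),1)
    for i in range(10,h,10): cv2.putText(c,str(y0+i),(0,i*k+3),0,.3,(0,0,255),1)
    return c
E
python3 - <<'E'
from h import *
s=cv2.imread("pics/scene0.png");t=cv2.imread("pics/top0.png")
a=crop(s,225,185,70,75,8,"");b=crop(t,280,140,56,75,8,"")
cv2.imwrite("pics/drv_s.png",a);cv2.imwrite("pics/drv_t.png",b)
a=crop(s,330,225,80,30,6,"");b=crop(t,155,160,80,30,6,"")
cv2.imwrite("pics/hnd.png",np.vstack([a,b]))
E
```

```text
(no output)
```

View pics/drv_s.png

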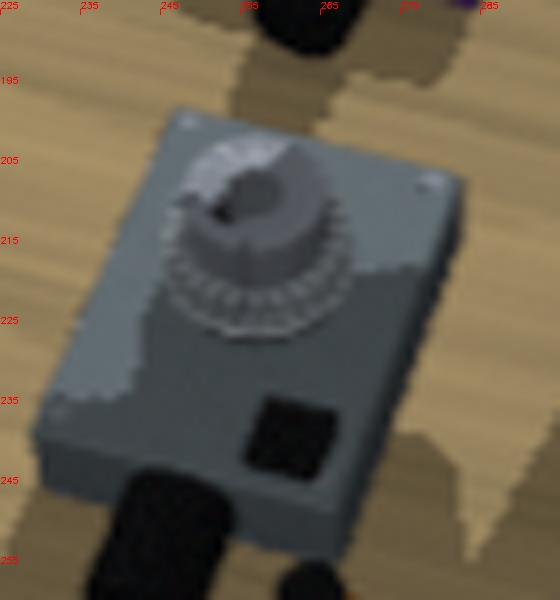

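View pics/drv_t.png

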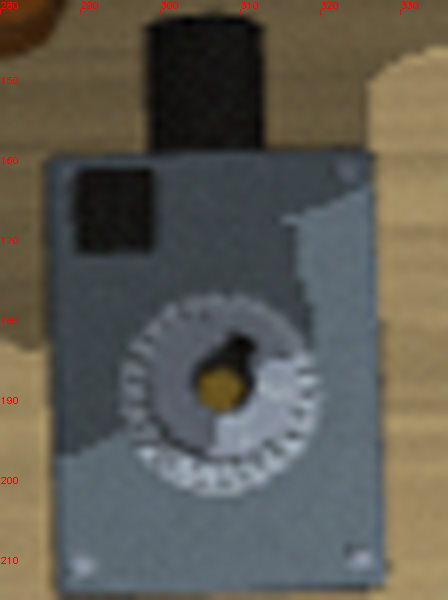

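View pics/hnd.png

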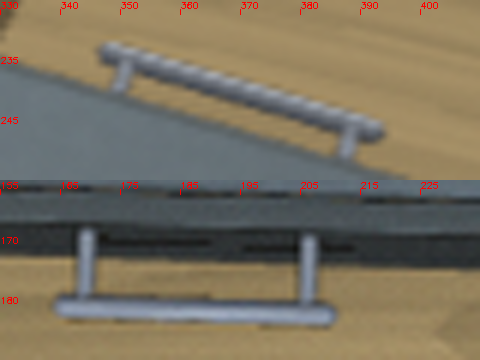

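The grey drive has its bore at about top (307.3,188) and scene (257,209). The keyway points towards world +x and slightly -y. The handle bar is clear in both views, at top (164–211,182) and scene (347–394,233–247). Next I measure.

```bash
python3 - <<'E'
from h import *
np.set_printoptions(precision=4,suppress=True)
L=tri((346.7+.3,233.3),(164.2+.3,181.0));Rr=tri((393.6,246.8),(211.0,182.5));print("handle",L,Rr,(L[0]+Rr[0])/2,np.linalg.norm(L[0]-Rr[0]))
s=cv2.imread("pics/scene0.png");t=cv2.imread("pics/top0.png")
# cabinet top face corners
# dark bore+keyway in top
x0,y0=296,174
g=cv2.resize(t[y0:y0+28,x0:x0+26],None,fx=8,fy=8,interpolation=cv2.INTER_CUBIC)
hsv=cv2.cvtColor(g,cv2.COLOR_BGR2HSV)
m=((g.max(2)<75)|((hsv[...,1]>90)&(hsv[...,0]<40))).astype(np.uint8)*255
n,lab,st,c=cv2.connectedComponentsWithStats(m)
for i in range(1,n):
    if st[i,4]>100: print(st[i],(c[i]+.5)/8-.5+[x0,y0])
cv2.imwrite("pics/m0.png",np.hstack([g,cv2.cvtColor(m,cv2.COLOR_GRAY2BGR)]))
x0,y0=242,196
g=cv2.resize(s[y0:y0+36,x0:x0+30],None,fx=10,fy=10,interpolation=cv2.INTER_CUBIC)
cv2.imwrite("pics/m1.png",cv2.convertScaleAbs(g,alpha=1.8))
# predicted from top center on z=.096
X=plane("top",307.3,187.8,.096);print(X,proj("scene",X))
E
```

```text
handle (array([0.6096, 0.1427, 0.1665]), np.float64(0.11222563032140012)) (array([0.598 , 0.1535, 0.0955]), np.float64(0.13218860152499898)) [0.6038 0.1481 0.131 ] 0.07270910885068808
[   0    0  183   62 4825] [306.0939 176.0125]
[  62   59   69   80 3726] [307.7931 186.1406]
[ 23 144  50  39 387] [301.1943 194.2363]
[ 0.5761 -0.1807  0.096 ] (np.float64(255.74788277363854), np.float64(208.23874533448412))
```

View pics/m0.png

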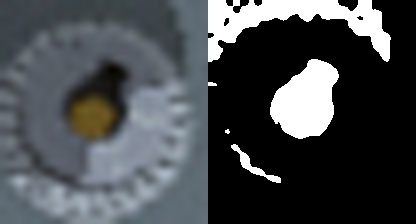

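View pics/m1.png

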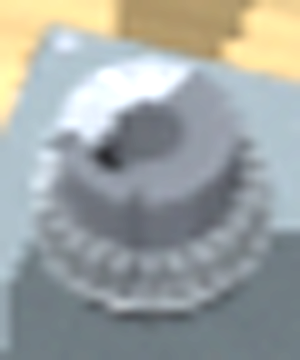

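```bash
python3 - <<'E'
from h import *
np.set_printoptions(precision=4,suppress=True)
L=tri((393.6,246.8),(164.3,181.0));Rr=tri((347,233.3),(211.0,182.5));print("handle",L,Rr,(L[0]+Rr[0])/2,np.linalg.norm(L[0]-Rr[0]))
d=Rr[0]-L[0];print("dir",np.arctan2(d[0],-d[1]))
a,b=(257.0,208.8),(307.3,187.8)
print("hub",tri(a,b),plane("scene",*a,.096),plane("top",*b,.096))
# top: hub plane keyway dir: centroid of tip
for u,v in ((307.2,188.0),(310.2,182.8)): print(plane("top",u,v,.096))
for u,v in ((257.0,208.8),(252.5,211.5)): print(plane("scene",u,v,.096))
# drive edges orientation
for u,v in ((286,159.5),(326.5,159.2),(287.5,213.5),(327.5,213)): print(plane("top",u,v,.05))
# cabinet top corners in both
for u,v in ((134,93.5),(246,95.5),(132,160),(246.5,165)): print("cab",plane("top",u,v,.15))
E
```

```text
handle (array([0.602 , 0.2155, 0.1107]), np.float64(0.005070995988903558)) (array([0.5949, 0.0875, 0.1094]), np.float64(0.005997875768208908)) [0.5985 0.1515 0.1101] 0.12822138505769665
dir -0.055908139267289124
hub (array([ 0.5758, -0.1791,  0.0937]), np.float64(0.003724042617120069)) [ 0.577  -0.1766  0.096 ] [ 0.5761 -0.1807  0.096 ]
[ 0.5756 -0.1805  0.096 ]
[ 0.5899 -0.1892  0.096 ]
[ 0.577  -0.1766  0.096 ]
[ 0.59   -0.1859  0.096 ]
[ 0.6645 -0.124   0.05  ]
[ 0.6627 -0.2408  0.05  ]
[ 0.5084 -0.1247  0.05  ]
[ 0.5073 -0.2392  0.05  ]
cab [0.8372 0.2839 0.15  ]
cab [ 0.8243 -0.019   0.15  ]
cab [0.6558 0.2893 0.15  ]
cab [ 0.6352 -0.0171  0.15  ]
```

```bash
cat >> h.py <<'E'
def ang(o=None):
    o=o or bot.get_obs();M=R.from_quat(o["eef_rot"]).as_matrix();return np.arctan2(M[1,0],M[0,0])
def plan(xyz,th,n,start=None):
    o=bot.get_obs()
    p,a=(o["ee_pos"],ang(o)) if start is None else start
    d=(np.array(xyz)-p)*1000/n; da=(th-a+np.pi)%(2*np.pi)-np.pi
    out=[]
    for i in range(n):
        t=a+da*i/n
        out.append("%.1f %.1f %.1f %.3f"%(d[0]*np.cos(t)+d[1]*np.sin(t),d[0]*np.sin(t)-d[1]*np.cos(t),-d[2],-da/n))
    for i in range(0,n,10): print("; ".join(out[i:i+10]))
    return out
def st():
    o=bot.get_obs();print("t",round(o["time"],2),"pos",np.round(o["ee_pos"],4),"th",round(ang(o),4),"F",np.round(o["force"],2),"M",np.round(o["ft_torque"],3),"open",round(o["opening"],4),"q6",round(o["q"][5],3));return o
E
python3 -c "
from h import *
plan([.5985,.1515,.205],-.055,20);st()"
```

```text
-22.2 -30.6 1.3 -0.057; -20.5 -31.8 1.3 -0.057; -18.6 -32.9 1.3 -0.057; -16.7 -33.9 1.3 -0.057; -14.8 -34.8 1.3 -0.057; -12.8 -35.6 1.3 -0.057; -10.7 -36.3 1.3 -0.057; -8.6 -36.8 1.3 -0.057; -6.5 -37.3 1.3 -0.057; -4.4 -37.6 1.3 -0.057
-2.2 -37.8 1.3 -0.057; -0.1 -37.8 1.3 -0.057; 2.1 -37.8 1.3 -0.057; 4.2 -37.6 1.3 -0.057; 6.3 -37.3 1.3 -0.057; 8.5 -36.9 1.3 -0.057; 10.5 -36.3 1.3 -0.057; 12.6 -35.7 1.3 -0.057; 14.6 -34.9 1.3 -0.057; 16.6 -34.0 1.3 -0.057
t 0.1 pos [ 0.1935 -0.4877  0.2306] th -1.193 F [ 0.27  0.38 -0.11] M [-0.003  0.002  0.021] open 0.0854 q6 1.571
```

Emit:
step_arm:
  series: "-22.2 -30.6 1.3 -0.057; -20.5 -31.8 1.3 -0.057; -18.6 -32.9 1.3 -0.057; -16.7 -33.9 1.3 -0.057; -14.8 -34.8 1.3 -0.057; -12.8 -35.6 1.3 -0.057; -10.7 -36.3 1.3 -0.057; -8.6 -36.8 1.3 -0.057; -6.5 -37.3 1.3 -0.057; -4.4 -37.6 1.3 -0.057"
  grip: 0.25
  newtons: 40

```text
time: 1.1
ee_pos: [0.3962, -0.1668, 0.218]
eef_rot: [0.952, -0.305, -0.0, 0.0]
force: [0.7, -0.3, 0.4]
opening: 0.0212
```

Emit:
step_arm:
  series: "-2.2 -37.8 1.3 -0.057; -0.1 -37.8 1.3 -0.057; 2.1 -37.8 1.3 -0.057; 4.2 -37.6 1.3 -0.057; 6.3 -37.3 1.3 -0.057; 8.5 -36.9 1.3 -0.057; 10.5 -36.3 1.3 -0.057; 12.6 -35.7 1.3 -0.057; 14.6 -34.9 1.3 -0.057; 16.6 -34.0 1.3 -0.057"

```text
time: 2.1
ee_pos: [0.5984, 0.153, 0.2047]
eef_rot: [1.0, -0.025, -0.0, 0.0]
force: [0.2, 0.1, 0.8]
opening: 0.0211
```

```bash
python3 - <<'E'
from h import *
o=st();plan([.5985,.1515,.205],-.055,1)
s=bot.camera("scene");t=bot.camera("top")
a=crop(s,310,200,120,75,6,"");b=crop(t,130,130,110,75,6,"")
cv2.imwrite("pics/a1.png",a);cv2.imwrite("pics/a2.png",b)
E
```

```text
t 2.1 pos [0.5984 0.153  0.2047] th -0.0504 F [0.2  0.13 0.84] M [ 0.05  -0.033  0.032] open 0.0211 q6 1.872
0.2 1.5 -0.3 0.005
```

View pics/a1.png

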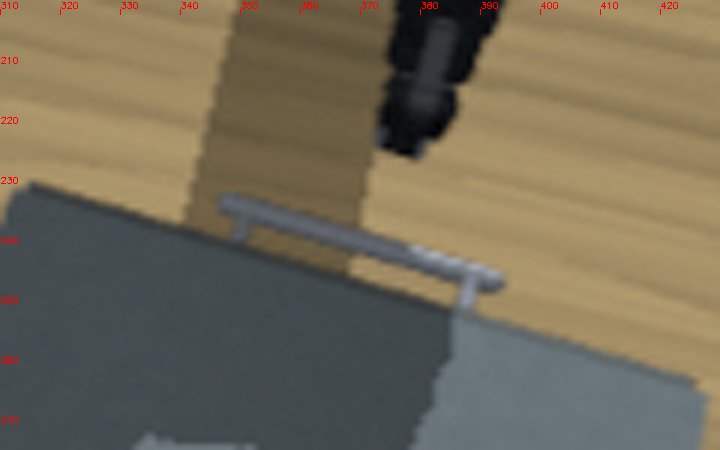

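View pics/a2.png

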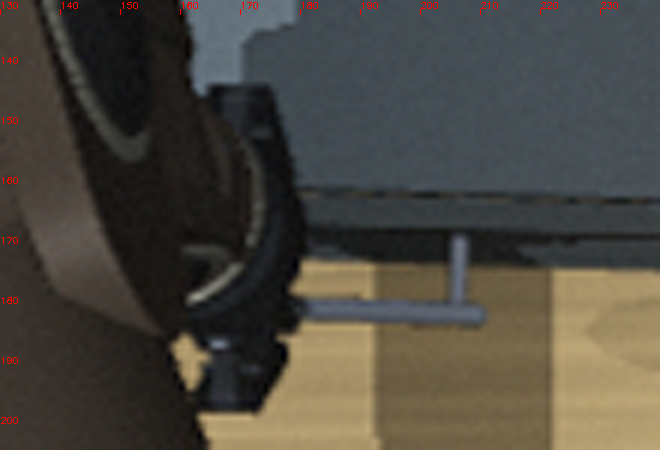

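```bash
python3 - <<'E'
from h import *
print(proj("scene",[.5984,.153,.2047]),proj("top",[.5984,.153,.2047]),proj("scene",[.5985,.1515,.112]),proj("top",[.5985,.1515,.112]))
E
```

```text
(np.float64(376.45956373602286), np.float64(219.84800194004723)) (np.float64(178.37974033631912), np.float64(177.46767669220222)) (np.float64(369.0999263375445), np.float64(239.57625209260658)) (np.float64(186.48190856634216), np.float64(181.80397277686316))
```

Emit:
step_arm:
  series: "0 0 14 -0.005; 0 0 14 0; 0 0 14 0; 0 0 14 0; 0 0 14 0; 0 0 14 0; 0 0 14 0; 0 0 13 0; 0 0 0 0; 0 0 0 0"

```text
time: 3.2
ee_pos: [0.5979, 0.1515, 0.0939]
eef_rot: [1.0, -0.024, -0.0, -0.0]
force: [0.3, 0.3, 0.4]
opening: 0.021
```

Emit:
step_arm:
  series: "0 0 0 0; 0 0 0 0; 0 0 0 0; 0 0 0 0; 0 0 0 0; 0 0 0 0; 0 0 0 0; 0 0 0 0; 0 0 0 0; 0 0 0 0"
  grip: 0

```text
time: 4.2
ee_pos: [0.5979, 0.1515, 0.0941]
eef_rot: [1.0, -0.024, -0.0, 0.0]
force: [0.9, 0.9, -1.7]
opening: 0.0096
```

```bash
python3 -c "
from h import *
st()"
```

```text
t 4.2 pos [0.5979 0.1515 0.0941] th -0.0479 F [ 0.95  0.9  -1.66] M [ 0.131 -0.219 -0.067] open 0.0096 q6 1.867
```

Emit:
step_arm:
  series: "-8 0 0 0; -14 0 0 0; -15 0 0 0; -15 0 0 0; -15 0 0 0; -15 0 0 0; -15 0 0 0; -15 0 0 0; -12 0 0 0; -6 0 0 0"

```text
time: 5.2
ee_pos: [0.4664, 0.1587, 0.0941]
eef_rot: [1.0, -0.023, -0.001, -0.001]
force: [2.5, 5.3, -5.2]
opening: 0.0091
```

Emit:
step_arm:
  series: "-2 0 0 0; -1 0 0 0; -1 0 0 0; -1 0 0 0; 0 0 0 0; 0 0 0 0; 0 0 0 0; 0 0 0 0; 0 0 0 0; 0 0 0 0"

```text
time: 6.2
ee_pos: [0.4656, 0.1588, 0.0942]
eef_rot: [1.0, -0.024, 0.002, -0.001]
force: [12.8, 4.2, -14.2]
opening: 0.0095
```

```bash
python3 -c "
from h import *
st()"
```

```text
t 6.2 pos [0.4656 0.1588 0.0942] th -0.048 F [ 12.8    4.25 -14.16] M [ 0.876 -2.57  -0.126] open 0.0095 q6 1.948
```

Emit:
step_arm:
  series: "-1 0 0 0; -1 0 0 0; -1 0 0 0; 0 0 0 0; 0 0 0 0; 0 0 0 0; 1 0 0 0; 2 0 0 0; 2 0 0 0; 0 0 0 0"

```text
time: 7.2
ee_pos: [0.4657, 0.1587, 0.0942]
eef_rot: [1.0, -0.024, 0.001, -0.001]
force: [5.0, 5.3, -6.8]
opening: 0.0095
```

Emit:
step_arm:
  series: "0 0 0 0; 0 0 0 0; 0 0 0 0; 0 0 -5 0; 0 0 -15 0; 0 0 -20 0; 0 0 -30 0; 0 0 -40 0; -40 0 -40 0; -40 0 -10 0"
  grip: 0.25

```text
time: 8.2
ee_pos: [0.3908, 0.1619, 0.2535]
eef_rot: [1.0, -0.025, 0.002, -0.001]
force: [0.4, 1.0, 0.2]
opening: 0.0214
```

```bash
python3 - <<'E'
from h import *
o=st()
s=bot.camera("scene");t=bot.camera("top")
cv2.imwrite("pics/s1.png",s);cv2.imwrite("pics/t1.png",t)
E
```

```text
t 8.2 pos [0.3908 0.1619 0.2535] th -0.0493 F [0.35 0.96 0.21] M [ 0.011  0.022 -0.047] open 0.0214 q6 2.013
```

View pics/s1.png

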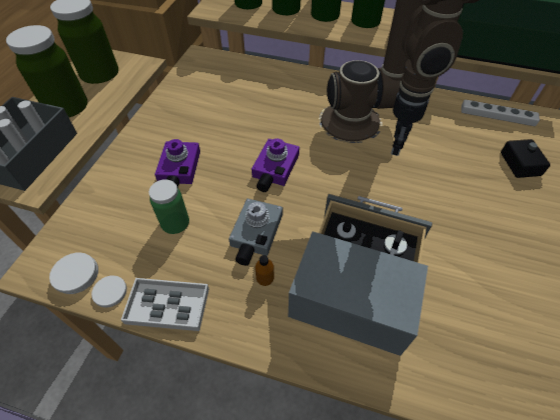

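View pics/t1.png

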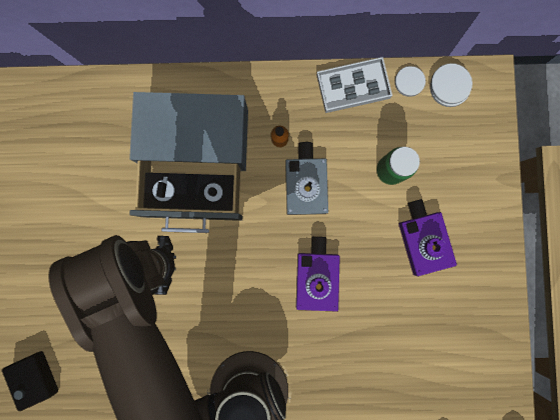

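The drawer is open. In the top view there are two parts in the wells: (163,188), which is larger with a bar and a lug, and (213,191), which is smaller with a round knob. I'm enlarging to confirm.

```bash
python3 - <<'E'
from h import *
s=cv2.imread("pics/s1.png");t=cv2.imread("pics/t1.png")
cv2.imwrite("pics/b1.png",crop(s,320,195,110,70,7,""));cv2.imwrite("pics/b2.png",crop(t,130,155,112,68,7,""))
cv2.imwrite("pics/b3.png",np.hstack([crop(s,236,190,40,45,9,""),crop(t,288,168,40,45,9,"")]))
E
```

```text
(no output)
```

View pics/b1.png

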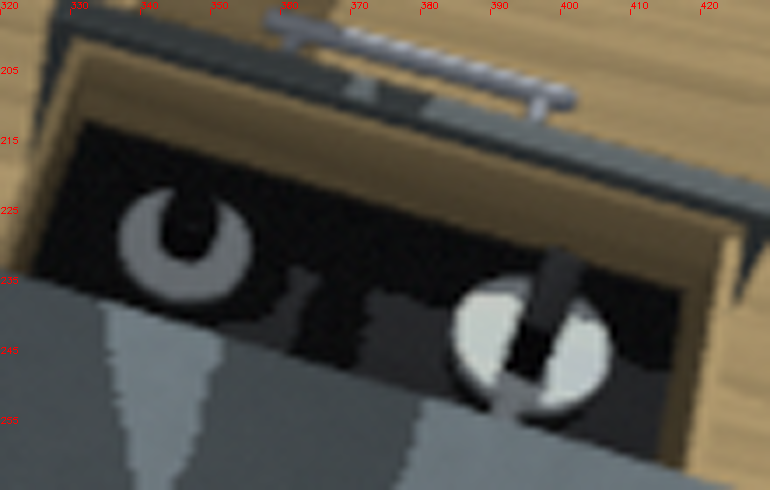

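View pics/b2.png

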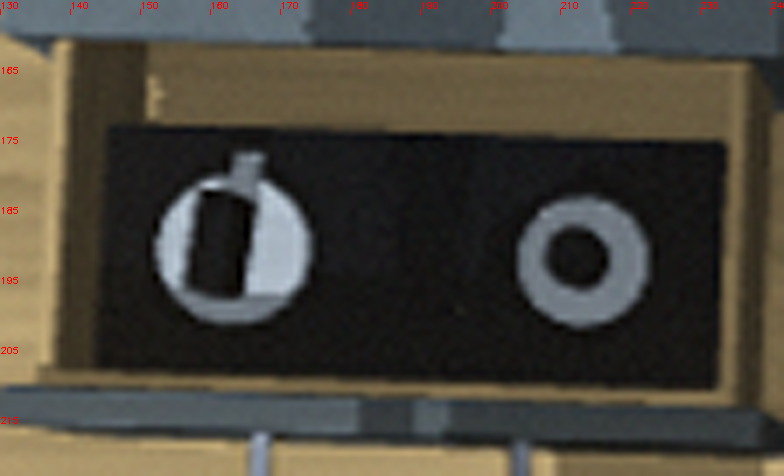

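View pics/b3.png

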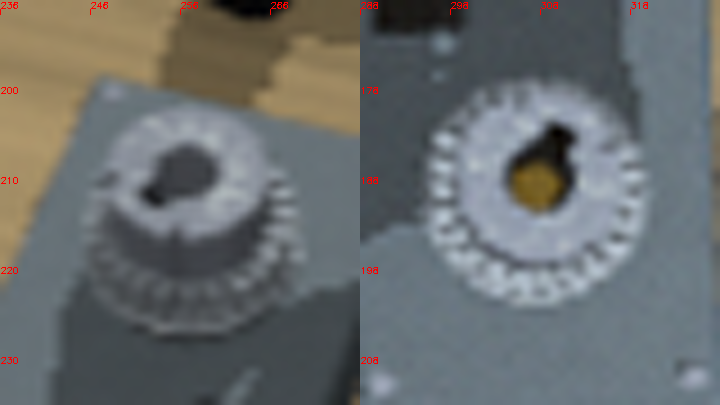

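The spindle is the part at top (163,190) and scene (396,244): wide flange, bar grip, and a lug pointing to about +x. The part at top (213,192) is the cap, with its round knob. The grey hub is now fully lit, so I measure both.

```bash
cat > seg.py <<'E'
from h import *
np.set_printoptions(precision=4,suppress=True)
s=cv2.imread("pics/s1.png");t=cv2.imread("pics/t1.png")
def up(img,x0,y0,w,h,k=8): return cv2.resize(img[y0:y0+h,x0:x0+w],None,fx=k,fy=k,interpolation=cv2.INTER_CUBIC)
def tofull(p,x0,y0,k=8): return (np.array(p)+.5)/k-.5+[x0,y0]
def big(m):
    n,lab,stt,c=cv2.connectedComponentsWithStats(m.astype(np.uint8));i=1+np.argmax(stt[1:,4]);return (lab==i).astype(np.uint8)
# hub bore top
x0,y0=296,174
g=up(t,x0,y0,26,28);hs=cv2.cvtColor(g,cv2.COLOR_BGR2HSV)
m=big((g.max(2)<105)|((hs[...,1]>90)&(hs[...,0]<40)&(hs[...,2]<170)))if 0 else None
mm=((g.min(2)<85)).astype(np.uint8)
n,lab,stt,c=cv2.connectedComponentsWithStats(mm)
i=lab[int((188-y0)*8),int((307.5-x0)*8)];m=(lab==i).astype(np.uint8)
d=cv2.distanceTransform(m,cv2.DIST_L2,5);_,r,_,pc=cv2.minMaxLoc(d)
pts=np.argwhere(m)[:,::-1];far=pts[np.linalg.norm(pts-pc,axis=1)>r*1.25].mean(0)
C=tofull(pc,x0,y0);F=tofull(far,x0,y0);print("bore top px",C,"r px",r/8,"key",F,stt[i])
A,B=plane("top",*C,.096),plane("top",*F,.096);print("hub",A,"ang",np.arctan2(*(B-A)[1::-1]))
v=g.copy();cv2.circle(v,pc,int(r),(0,0,255),1);cv2.circle(v,tuple(far.astype(int)),2,(0,255,0),-1);v1=cv2.resize(v,None,fx=1.5,fy=1.5)
x0,y0=244,198
g=up(s,x0,y0,26,28);mm=(g.min(2)<100).astype(np.uint8)
n,lab,stt,c=cv2.connectedComponentsWithStats(mm);i=lab[int((209-y0)*8),int((257-x0)*8)];m=(lab==i)
ys,xs=np.where(m);print("scene bore",stt[i],tofull(c[i],x0,y0))
v=g.copy();v[cv2.morphologyEx(m.astype(np.uint8),cv2.MORPH_GRADIENT,np.ones((3,3)))>0]=(0,0,255)
X=proj("scene",A);cv2.circle(v,(int((X[0]-x0+.5)*8),int((X[1]-y0+.5)*8)),3,(0,255,0),-1)
v2=cv2.resize(v,None,fx=1.5,fy=1.5)
cv2.imwrite("pics/seg%d.png"%1,np.hstack([v1,v2]))
# flange top
x0,y0=145,170
g=up(t,x0,y0,35,35);m=big(g.min(2)>95)
hull=cv2.convexHull(np.argwhere(m)[:,::-1].astype(np.int32));
mo=cv2.morphologyEx(m,cv2.MORPH_CLOSE,np.ones((60,60)));op=cv2.morphologyEx(mo,cv2.MORPH_OPEN,cv2.getStructuringElement(2,(70,70)))
cn=max(cv2.findContours(op,0,1)[0],key=cv2.contourArea);e=cv2.fitEllipse(cn);print("flange",tofull(e[0],x0,y0),np.array(e[1])/8)
lug=big((m>0)&(cv2.dilate(op,np.ones((5,5)))==0));lc=np.argwhere(lug).mean(0)[::-1]
A,B=plane("top",*tofull(e[0],x0,y0),.096),plane("top",*tofull(lc,x0,y0),.096);print("flange",A,"lug",B,np.linalg.norm(B-A),"ang",np.arctan2(*(B-A)[1::-1]))
k=big((g.max(2)<70)&(cv2.erode(op,np.ones((9,9)))>0));rc=cv2.minAreaRect(np.argwhere(k)[:,::-1].astype(np.float32));bx=cv2.boxPoints(rc)
print("bar",tofull(rc[0],x0,y0),rc[1],[plane("top",*tofull(b,x0,y0),.132)[:2] for b in bx],plane("top",*tofull(rc[0],x0,y0),.132))
v=g.copy();cv2.ellipse(v,e,(0,0,255),1);cv2.circle(v,tuple(lc.astype(int)),2,(0,255,0),-1);cv2.polylines(v,[bx.astype(np.int32)],True,(0,255,255),1)
v1=v
x0,y0=380,225
g=up(s,x0,y0,35,35);m=big(g.min(2)>120);mo=cv2.morphologyEx(m,cv2.MORPH_CLOSE,np.ones((60,60)));
op=cv2.morphologyEx(mo,cv2.MORPH_OPEN,cv2.getStructuringElement(2,(70,70)))
cn=max(cv2.findContours(op,0,1)[0],key=cv2.contourArea);e2=cv2.fitEllipse(cn);print("flange s",tofull(e2[0],x0,y0),np.array(e2[1])/8)
v=g.copy();cv2.ellipse(v,e2,(0,0,255),1)
cv2.imwrite("pics/seg2.png",np.hstack([v1,v]))
print(tri(tofull(e2[0],x0,y0),tofull(e[0],145,170)), proj("scene",A))
E
python3 seg.py
```

```text
bore top px [307.5625 187.0625] r px 3.57267427444458 key [309.7985 182.3872] [  66   61   62   79 3429]
hub [ 0.5782 -0.1815  0.096 ] ang -0.46942154933531394
scene bore [  59   65   72   57 2594] [255.4717 209.2132]Traceback (most recent call last):
  File "seg.py", line 33, in <module>
    cn=max(cv2.findContours(op,0,1)[0],key=cv2.contourArea);e=cv2.fitEllipse(cn);print("flange",tofull(e[0],x0,y0),np.array(e[1])/8)
ValueError: max() iterable argument is empty
```

```bash
python3 -c "
import cv2
a=cv2.imread('pics/seg1.png');print(a.shape)"
```

```text
(336, 624, 3)
```

View pics/seg1.png

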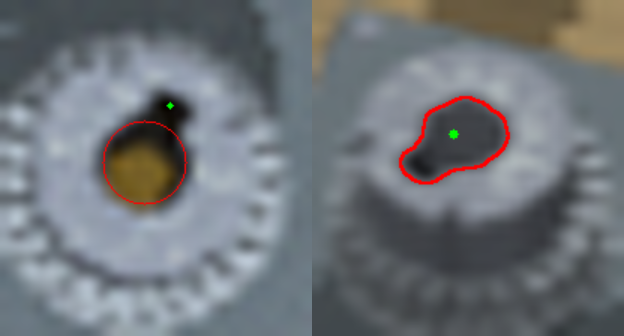

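```bash
sed -i 's/^def big(m):/def big(m):\n    m=m.copy();q=m.shape[0]\/\/8;/' seg.py
python3 - <<'E'
p=open('seg.py').read()
p=p.replace("m=big(g.min(2)>95)","m=big((g.min(2)>95)&((g.max(2).astype(int)-g.min(2))<45))").replace("m=big(g.min(2)>120)","m=big((g.min(2)>110)&((g.max(2).astype(int)-g.min(2))<45))")
p=p.replace("x0,y0=145,170","x0,y0=149,172").replace("up(t,x0,y0,35,35)","up(t,x0,y0,29,34)").replace("145,170)","149,172)")
p=p.replace("up(s,x0,y0,35,35)","up(s,x0,y0,34,34)").replace("np.hstack([v1,v]))","np.hstack([v1,v]))")
p=p.replace("cv2.morphologyEx(m,cv2.MORPH_CLOSE,np.ones((60,60)))","cv2.fillPoly(m*0,[cv2.convexHull(np.argwhere(m)[:,::-1].astype(np.int32))],1)")
open('seg.py','w').write(p)
E
python3 seg.py
```

```text
bore top px [307.5625 187.0625] r px 3.57267427444458 key [309.7985 182.3872] [  66   61   62   79 3429]
hub [ 0.5782 -0.1815  0.096 ] ang -0.46942154933531394
scene bore [  59   65   72   57 2594] [255.4717 209.2132]
flange [162.9821 189.3566] [21.1142 22.6543]
flange [0.5809 0.2204 0.096 ] lug [0.6157 0.213  0.096 ] 0.03561625239684247 ang -0.21003725146270227
bar [161.0523 189.393 ] (68.06959533691406, 123.37370300292969) [array([0.5584, 0.2311]), array([0.5996, 0.2244]), array([0.5955, 0.2017]), array([0.5543, 0.2083])] [0.5769 0.2164 0.132 ]
flange s [388.9511 240.5638] [8.6394 8.7375]
(array([0.5805, 0.2107, 0.107 ]), np.float64(0.013455474150637985)) (np.float64(394.14131602547127), np.float64(243.69390879452175))
```

View pics/seg2.png

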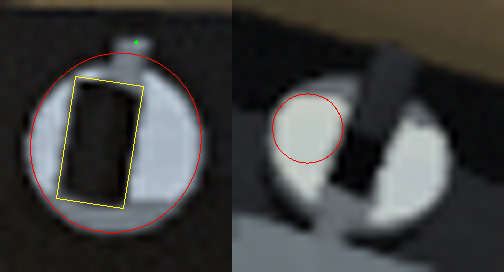

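```bash
python3 - <<'E'
from h import *
np.set_printoptions(precision=4,suppress=True)
print(tri((395.6,243.6),(162.75,189.75)),plane("top",162.75,189.75,.096),plane("scene",395.6,243.6,.096))
print(tri((256.1,209.0),(307.6,187.4)),plane("top",307.6,187.4,.096),plane("scene",256.1,209,.096))
plan([.579,.222,.20],1.38,10)
E
```

```text
(array([0.5797, 0.2227, 0.0957]), np.float64(0.0030701972789796824)) [0.5798 0.2211 0.096 ] [0.5794 0.2242 0.096 ]
(array([ 0.5771, -0.1806,  0.0937]), np.float64(0.0022791581566586135)) [ 0.5772 -0.1816  0.096 ] [ 0.5784 -0.1789  0.096 ]
18.9 -6.9 5.3 -0.143; 19.7 -4.2 5.3 -0.143; 20.1 -1.3 5.3 -0.143; 20.0 1.5 5.3 -0.143; 19.6 4.4 5.3 -0.143; 18.8 7.1 5.3 -0.143; 17.6 9.7 5.3 -0.143; 16.0 12.1 5.3 -0.143; 14.2 14.3 5.3 -0.143; 12.0 16.1 5.3 -0.143
```

Triangulation puts the flange top at z=0.0957 (0.096 expected) and the hub top at 0.094 (0.096 expected). Both are consistent, so I move above the spindle.

Emit:
step_arm:
  series: "18.9 -6.9 5.3 -0.143; 19.7 -4.2 5.3 -0.143; 20.1 -1.3 5.3 -0.143; 20.0 1.5 5.3 -0.143; 19.6 4.4 5.3 -0.143; 18.8 7.1 5.3 -0.143; 17.6 9.7 5.3 -0.143; 16.0 12.1 5.3 -0.143; 14.2 14.3 5.3 -0.143; 12.0 16.1 5.3 -0.143"
  grip: 0.45

```text
time: 9.3
ee_pos: [0.5825, 0.222, 0.1962]
eef_rot: [0.769, 0.64, -0.0, 0.0]
force: [0.6, -0.5, 0.3]
opening: 0.0383
```

```bash
python3 - <<'E'
from h import *
o=st()
plan([.579,.222,.150],1.38,3)
s=bot.camera("scene")
cv2.imwrite("pics/c1.png",crop(s,330,170,110,90,7,""))
print(proj("scene",o["ee_pos"]))
E
```

```text
t 9.3 pos [0.5825 0.222  0.1962] th 1.3878 F [ 0.56 -0.49  0.29] M [0.056 0.001 0.049] open 0.0383 q6 0.547
-0.2 -1.2 15.4 0.003; -0.2 -1.2 15.4 0.003; -0.2 -1.2 15.4 0.003
(np.float64(404.0128938525119), np.float64(223.38277181218555))
```

View pics/c1.png

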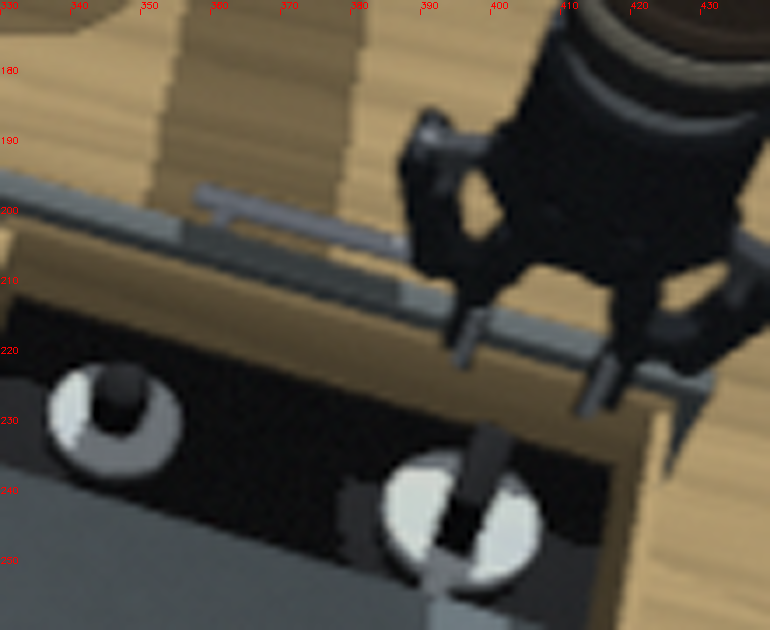

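Emit:
step_arm:
  series: "0 -1 10 0; 0 -1.5 15 0.01; 0 -1 15 0; 0 0 15 0; 0 0 15 0; 0 0 13 0; 0 0 9 0; 0 0 3 0; 0 0 0 0; 0 0 0 0"

```text
time: 10.35
ee_pos: [0.5785, 0.2227, 0.1023]
eef_rot: [0.774, 0.633, 0.0, 0.0]
force: [-0.1, 0.3, 0.1]
opening: 0.0381
```

```bash
python3 - <<'E'
from h import *
o=st()
s=bot.camera("scene")
cv2.imwrite("pics/c2.png",crop(s,350,190,80,70,9,""))
E
```

```text
t 10.35 pos [0.5785 0.2227 0.1023] th 1.3717 F [-0.12  0.26  0.1 ] M [-0.023  0.037 -0.001] open 0.0381 q6 0.567
```

View pics/c2.png

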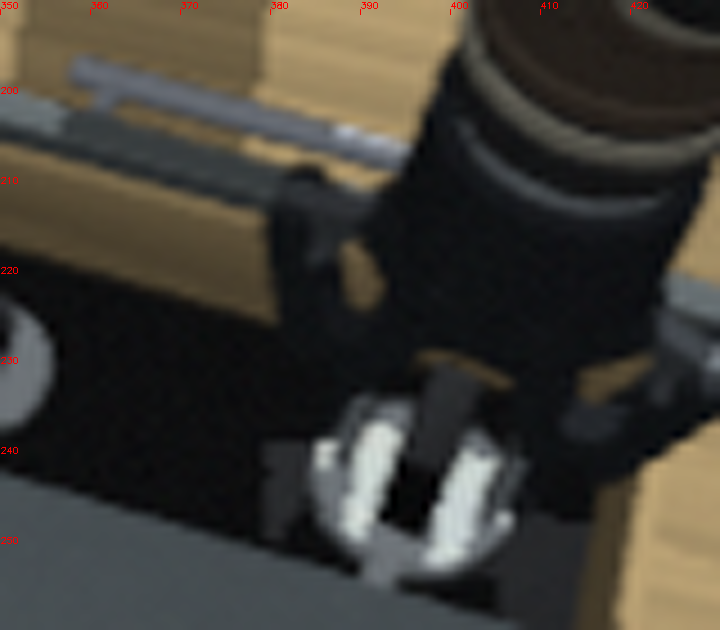

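The fingers straddle the bar evenly, so I grip.

Emit:
step_arm:
  series: "0 0 0 0; 0 0 0 0; 0 0 0 0; 0 0 0 0; 0 0 0 0; 0 0 0 0; 0 0 0 0; 0 0 0 0; 0 0 0 0; 0 0 0 0"
  grip: 0
  newtons: 80

```text
time: 11.4
ee_pos: [0.5786, 0.2228, 0.1024]
eef_rot: [0.774, 0.633, 0.001, 0.0]
force: [-0.3, 0.2, 6.5]
opening: 0.0151
```

```bash
python3 - <<'E'
from h import *
o=st()
E
```

```text
t 11.4 pos [0.5786 0.2228 0.1024] th 1.372 F [-0.35  0.24  6.54] M [-0.027  0.072  0.003] open 0.0151 q6 0.566
```

Emit:
step_arm:
  series: "0 0 -3 0; 0 0 -6 0; 0 0 -10 0; 0 0 -14 0; 0 0 -16 0; 0 0 -16 0; 0 0 -16 0; 0 0 -14 0; 0 0 -10 0; 0 0 -5 0"

```text
time: 12.4
ee_pos: [0.5786, 0.2228, 0.2134]
eef_rot: [0.774, 0.633, 0.001, 0.0]
force: [-0.0, -0.1, -1.3]
opening: 0.0152
```

```bash
python3 - <<'E'
from h import *
o=st()
plan([.5770,-.1800,.185],1.10,20)
s=bot.camera("scene");t=bot.camera("top")
cv2.imwrite("pics/d1.png",crop(s,350,150,100,85,7,""))
cv2.imwrite("pics/d2.png",crop(t,120,150,110,80,7,""))
E
```

```text
t 12.4 pos [0.5786 0.2228 0.2134] th 1.3719 F [-0.03 -0.06 -1.26] M [-0.017 -0.011 -0.03 ] open 0.0152 q6 0.566
-19.8 3.9 1.4 0.014; -19.7 4.2 1.4 0.014; -19.6 4.4 1.4 0.014; -19.6 4.7 1.4 0.014; -19.5 5.0 1.4 0.014; -19.4 5.2 1.4 0.014; -19.4 5.5 1.4 0.014; -19.3 5.8 1.4 0.014; -19.2 6.0 1.4 0.014; -19.1 6.3 1.4 0.014
-19.0 6.5 1.4 0.014; -19.0 6.8 1.4 0.014; -18.9 7.1 1.4 0.014; -18.8 7.3 1.4 0.014; -18.7 7.6 1.4 0.014; -18.6 7.8 1.4 0.014; -18.4 8.1 1.4 0.014; -18.3 8.3 1.4 0.014; -18.2 8.6 1.4 0.014; -18.1 8.8 1.4 0.014
```

View pics/d1.png

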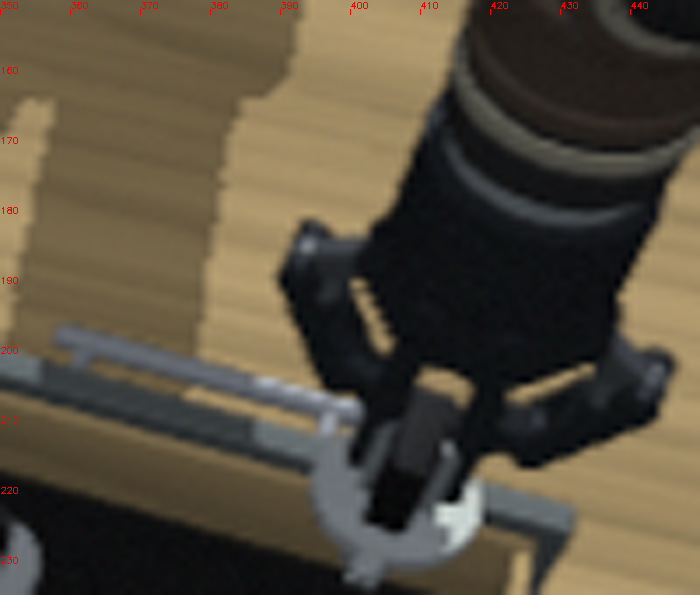

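View pics/d2.png

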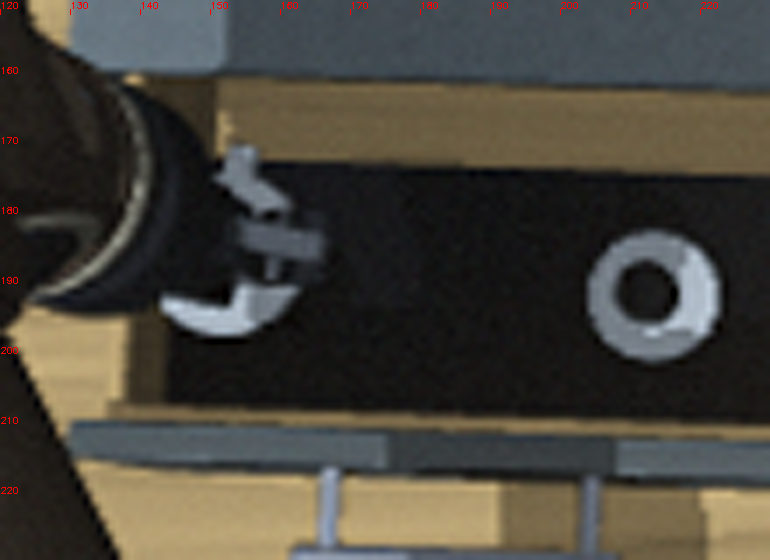

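Emit:
step_arm:
  series: "-19.8 3.9 1.4 0.014; -19.7 4.2 1.4 0.014; -19.6 4.4 1.4 0.014; -19.6 4.7 1.4 0.014; -19.5 5.0 1.4 0.014; -19.4 5.2 1.4 0.014; -19.4 5.5 1.4 0.014; -19.3 5.8 1.4 0.014; -19.2 6.0 1.4 0.014; -19.1 6.3 1.4 0.014"

```text
time: 13.5
ee_pos: [0.5766, 0.0204, 0.1967]
eef_rot: [0.816, 0.578, -0.001, -0.0]
force: [0.5, 0.9, -1.3]
opening: 0.0146
```

Emit:
step_arm:
  series: "-19.0 6.5 1.4 0.014; -19.0 6.8 1.4 0.014; -18.9 7.1 1.4 0.014; -18.8 7.3 1.4 0.014; -18.7 7.6 1.4 0.014; -18.6 7.8 1.4 0.014; -18.4 8.1 1.4 0.014; -18.3 8.3 1.4 0.014; -18.2 8.6 1.4 0.014; -18.1 8.8 1.4 0.014"

```text
time: 14.5
ee_pos: [0.5746, -0.1808, 0.1827]
eef_rot: [0.855, 0.519, -0.001, -0.001]
force: [0.2, -0.2, -1.8]
opening: 0.0145
```

```bash
python3 - <<'E'
from h import *
o=st()
plan([.5770,-.1800,.180],1.10,1)
s=bot.camera("scene");t=bot.camera("top")
cv2.imwrite("pics/s2.png",s);cv2.imwrite("pics/t2.png",t)
cv2.imwrite("pics/e1.png",crop(s,220,160,85,85,7,""))
cv2.imwrite("pics/e2.png",crop(t,265,140,85,85,7,""))
E
```

```text
t 14.5 pos [ 0.5746 -0.1808  0.1827] th 1.0914 F [ 0.16 -0.16 -1.84] M [ 0.006 -0.058  0.   ] open 0.0145 q6 0.175
1.8 1.8 2.7 -0.009
```

View pics/e1.png

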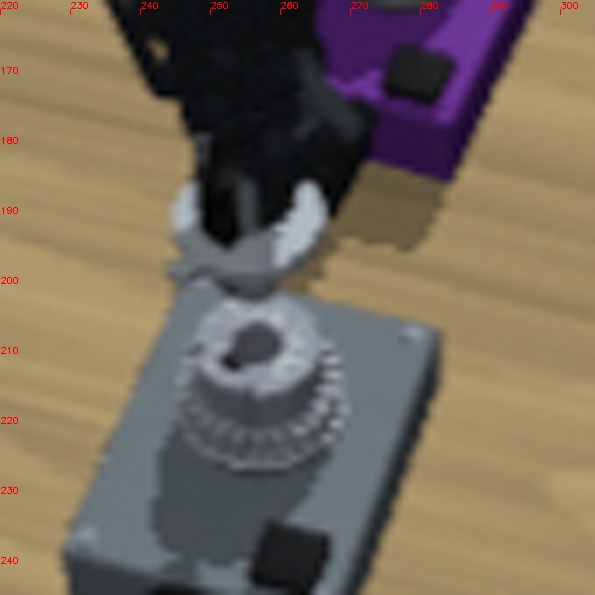

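View pics/e2.png

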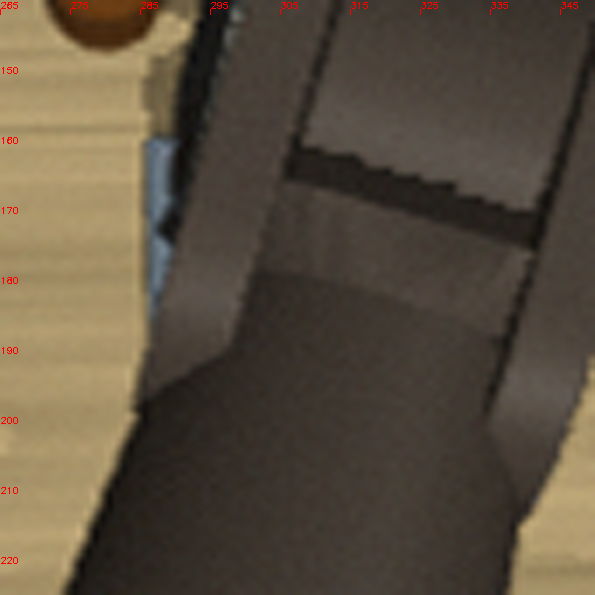

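```bash
python3 - <<'E'
from h import *
for z in(.168,.176): print(proj("scene",[.5746,-.1808,z]),proj("scene",[.5756,-.1794,z]))
print(proj("scene",[.577,-.180,.096]),proj("scene",[.578,-.1786,.096]))
s=cv2.imread("pics/s2.png")
a=cv2.resize(s[180:230,238:276],None,fx=15,fy=15,interpolation=cv2.INTER_CUBIC)
a=cv2.convertScaleAbs(a,alpha=1.3)
# overlay circle projections: flange top & hub top
def circ(c,r,z,col):
    th=np.linspace(0,2*np.pi,200);pts=[proj("scene",[c[0]+r*np.cos(x),c[1]+r*np.sin(x),z]) for x in th]
    cv2.polylines(a,[((np.array(pts)-[238,180]+.5)*15).astype(np.int32)],True,col,1)
circ((.5756,-.1794),.030,.176,(0,0,255));circ((.5756,-.1794),.030,.168,(0,0,255))
circ((.578,-.1786),.026,.096,(0,255,0));circ((.578,-.1786),.011,.096,(0,255,0))
cv2.imwrite("pics/ov.png",a)
E
```

```text
(np.float64(254.58929475155975), np.float64(192.13139104511748)) (np.float64(254.94966539285497), np.float64(192.51375625692012))
(np.float64(254.4348749382587), np.float64(190.28152008323346)) (np.float64(254.79729392761567), np.float64(190.66478208356853))
(np.float64(255.8907145204708), np.float64(208.53119818850465)) (np.float64(256.23409188316464), np.float64(208.906274448766))
```

View pics/ov.png

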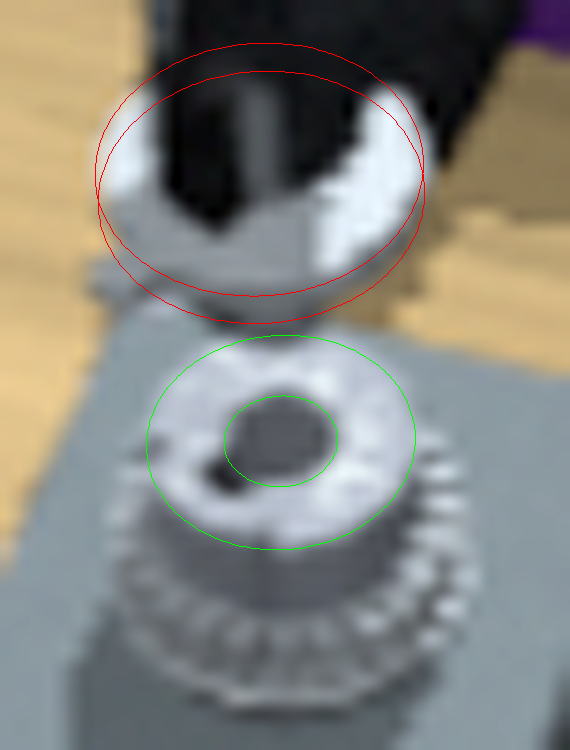

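```bash
python3 - <<'E'
from h import *
out=[]
S=cv2.imread("pics/s1.png");T=cv2.imread("pics/t1.png")
for n,img,x0,y0,c in(("scene",S,246,200,(.5782,-.1784)),("top",T,297,177,(.5774,-.1816))):
  for an in(-.45,-.53,-.61):
    a=cv2.resize(img[y0:y0+20,x0:x0+20],None,fx=13,fy=13,interpolation=cv2.INTER_CUBIC)
    a=cv2.convertScaleAbs(a,alpha=1.3)
    w=.00525;pl=[(.0097,-w),(.0175,-w),(.0175,w),(.0097,w)]
    a0=np.arctan2(w,.0097);th=np.linspace(a0,2*np.pi-a0,100)
    pl=pl+[(.011*np.cos(x),.011*np.sin(x)) for x in th]
    pts=[proj(n,[c[0]+x*np.cos(an)-y*np.sin(an),c[1]+x*np.sin(an)+y*np.cos(an),.096]) for x,y in pl]
    cv2.polylines(a,[((np.array(pts)-[x0,y0]+.5)*13).astype(np.int32)],True,(0,0,255),1)
    out.append(a)
cv2.imwrite("pics/key.png",np.vstack([np.hstack(out[:3]),np.hstack(out[3:])]))
E
```

```text
(no output)
```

View pics/key.png

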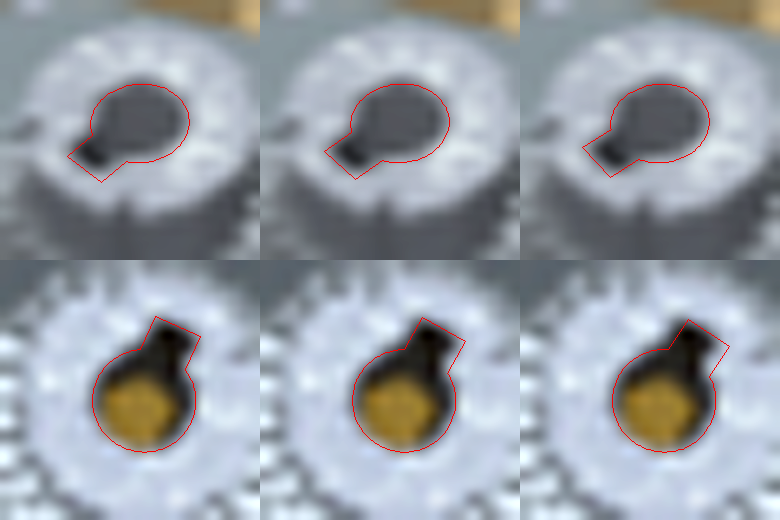

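The keyway outline fits best at about -0.52 rad in both views. I align the spindle with it just above the hub.

```bash
python3 - <<'E'
from h import *
st();plan([.5770,-.1802,.160],1.05,5)
E
```

```text
t 14.6 pos [ 0.5745 -0.1821  0.1823] th 1.0892 F [ 0.04 -0.01 -1.23] M [ 0.029 -0.018 -0.021] open 0.0149 q6 0.175
0.6 0.3 4.5 0.008; 0.6 0.3 4.5 0.008; 0.6 0.3 4.5 0.008; 0.6 0.3 4.5 0.008; 0.6 0.3 4.5 0.008
```

Emit:
step_arm:
  series: "0.6 0.3 4.5 0.008; 0.6 0.3 4.5 0.008; 0.6 0.3 4.5 0.008; 0.6 0.3 4.5 0.008; 0.6 0.3 4.5 0.008; 0 0 0 0; 0 0 0 0; 0 0 0 0; 0 0 0 0; 0 0 0 0"

```text
time: 15.6
ee_pos: [0.5779, -0.1783, 0.1614]
eef_rot: [0.865, 0.502, 0.0, 0.0]
force: [0.5, -0.4, -2.2]
opening: 0.0149
```

```bash
python3 - <<'E'
from h import *
o=st();plan([.5770,-.1802,.160],1.05,1)
s=bot.camera("scene");cv2.imwrite("pics/s3.png",s)
a=cv2.resize(s[180:230,238:276],None,fx=15,fy=15,interpolation=cv2.INTER_CUBIC)
a=cv2.convertScaleAbs(a,alpha=1.3)
def circ(c,r,z,col):
    th=np.linspace(0,2*np.pi,200);pts=[proj("scene",[c[0]+r*np.cos(x),c[1]+r*np.sin(x),z]) for x in th]
    cv2.polylines(a,[((np.array(pts)-[238,180]+.5)*15).astype(np.int32)],True,col,1)
c=o["ee_pos"][:2]+[.001,.0014];z=o["ee_pos"][2]-.0144
circ(c,.030,z,(0,0,255));circ(c,.030,z+.008,(0,0,255));circ(c,.010,z-.04,(0,255,255))
circ((.578,-.1786),.026,.096,(0,255,0));circ((.578,-.1786),.011,.096,(0,255,0))
cv2.imwrite("pics/ov2.png",a)
E
```

```text
t 15.6 pos [ 0.5779 -0.1783  0.1614] th 1.052 F [ 0.48 -0.44 -2.16] M [-0.036 -0.042 -0.053] open 0.0149 q6 0.22
-2.1 0.2 1.4 0.002
```

View pics/ov2.png

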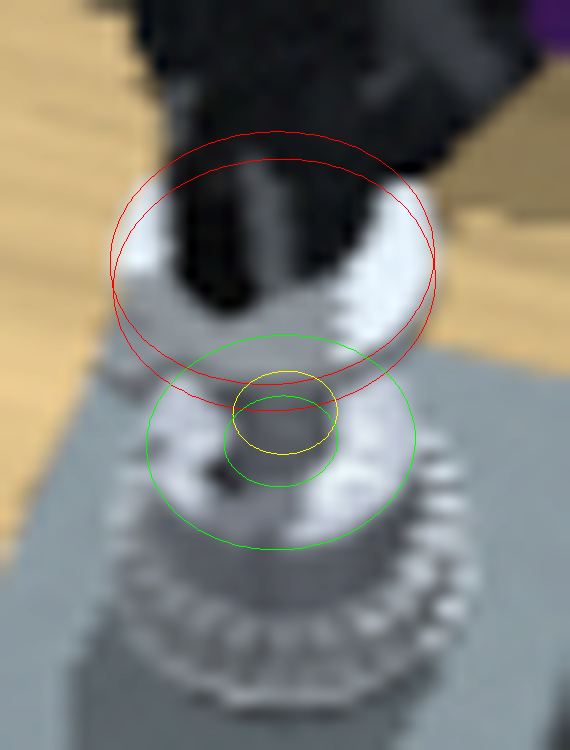

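```bash
python3 - <<'E'
from h import *
st();plan([.5770,-.1802,.150],1.05,1)
st()
E
```

```text
t 15.65 pos [ 0.5779 -0.1783  0.1614] th 1.0519 F [ 0.44 -0.24 -1.91] M [-0.006 -0.02  -0.004] open 0.0147 q6 0.22
-2.1 0.1 11.4 0.002
t 15.65 pos [ 0.5779 -0.1783  0.1614] th 1.0519 F [ 0.44 -0.24 -1.91] M [-0.006 -0.02  -0.004] open 0.0147 q6 0.22
```

Emit:
step_arm:
  series: "-1 0 2 0; -1 0 2 0; 0 0 2 0; 0 0 2 0; 0 0 2 0; 0 0 2 0; 0 0 1 0; 0 0 1 0; 0 0 0 0; 0 0 0 0"

```text
time: 16.65
ee_pos: [0.5769, -0.18, 0.1472]
eef_rot: [0.865, 0.502, 0.0, 0.0]
force: [-0.1, -0.1, -2.1]
opening: 0.0148
```

```bash
python3 - <<'E'
from h import *
st()
E
```

```text
t 16.65 pos [ 0.5769 -0.18    0.1472] th 1.052 F [-0.07 -0.06 -2.09] M [ 0.052 -0.023 -0.042] open 0.0148 q6 0.216
```

Emit:
step_arm:
  series: "0 0 1.5 0; 0 0 1.5 0; 0 0 1.5 0; 0 0 1.5 0; 0 0 1 0; 0 0 1 0; 0 0 0 0; 0 0 0 0; 0 0 0 0; 0 0 0 0"

```text
time: 17.65
ee_pos: [0.5769, -0.1799, 0.1392]
eef_rot: [0.865, 0.502, 0.0, 0.0]
force: [1.5, -0.0, -2.9]
opening: 0.0148
```

```bash
python3 - <<'E'
from h import *
st()
E
```

```text
t 17.65 pos [ 0.5769 -0.1799  0.1392] th 1.052 F [ 1.5  -0.03 -2.9 ] M [-0.05  -0.119  0.024] open 0.0148 q6 0.216
```

Emit:
step_arm:
  series: "0.1 0.3 0.8 0; 0 0 0.8 0; 0 0 0.8 0; 0 0 0.8 0; 0 0 0.8 0; 0 0 0.8 0; 0 0 0 0; 0 0 0 0; 0 0 0 0; 0 0 0 0"

```text
time: 18.65
ee_pos: [0.5772, -0.18, 0.1344]
eef_rot: [0.865, 0.502, 0.0, 0.0]
force: [0.4, -0.2, -2.4]
opening: 0.0147
```

```bash
python3 - <<'E'
from h import *
st()
E
```

```text
t 18.65 pos [ 0.5772 -0.18    0.1344] th 1.0521 F [ 0.42 -0.23 -2.45] M [ 0.036 -0.076 -0.052] open 0.0147 q6 0.216
```

Emit:
step_arm:
  series: "0 0 0.8 0; 0 0 0.8 0; 0 0 0.8 0; 0 0 0.8 0; 0 0 0.8 0; 0 0 0.8 0; 0 0 0 0; 0 0 0 0; 0 0 0 0; 0 0 0 0"

```text
time: 19.65
ee_pos: [0.5772, -0.18, 0.1296]
eef_rot: [0.865, 0.502, 0.0, 0.0]
force: [0.3, -0.3, -2.0]
opening: 0.0148
```

```bash
python3 - <<'E'
from h import *
st()
E
```

```text
t 19.65 pos [ 0.5772 -0.18    0.1296] th 1.052 F [ 0.25 -0.28 -2.04] M [-0.058 -0.037  0.008] open 0.0148 q6 0.217
```

Emit:
step_arm:
  series: "0 0 1.2 0; 0 0 1.2 0; 0 0 1.2 0; 0 0 1.2 0; 0 0 1.2 0; 0 0 1.2 0; 0 0 1.2 0; 0 0 0 0; 0 0 0 0; 0 0 0 0"

```text
time: 20.65
ee_pos: [0.5772, -0.18, 0.1212]
eef_rot: [0.865, 0.502, 0.0, 0.0]
force: [-0.4, 0.1, -1.6]
opening: 0.0145
```

Emit:
step_arm:
  series: "0 0 1 0; 0 0 1 0; 0 0 1 0; 0 0 1 0; 0 0 1 0; 0 0 1 0; 0 0 0 0; 0 0 0 0; 0 0 0 0; 0 0 0 0"
  newtons: 100

```text
time: 21.65
ee_pos: [0.5774, -0.1801, 0.1157]
eef_rot: [0.865, 0.502, 0.0, 0.0]
force: [-1.5, 0.2, 6.8]
opening: 0.0146
```

```bash
python3 - <<'E'
from h import *
st()
E
```

```text
t 21.65 pos [ 0.5774 -0.1801  0.1157] th 1.052 F [-1.46  0.19  6.76] M [ 0.119  0.402 -0.009] open 0.0146 q6 0.216
```

Emit:
step_arm:
  series: "0 0 1 0; 0 0 1 0; 0 0 1 0; 0 0 1 0; 0 0 1 0; 0 0 0.5 0; 0 0 0.5 0; 0 0 0 0; 0 0 0 0; 0 0 0 0"

```text
time: 22.65
ee_pos: [0.5775, -0.1801, 0.1105]
eef_rot: [0.865, 0.502, 0.001, 0.001]
force: [-2.4, 0.4, 9.9]
opening: 0.0142
```

```bash
python3 - <<'E'
from h import *
st()
E
```

```text
t 22.65 pos [ 0.5775 -0.1801  0.1105] th 1.052 F [-2.38  0.39  9.9 ] M [0.156 0.783 0.   ] open 0.0142 q6 0.216
```

Emit:
step_arm:
  series: "0 0 0.5 0; 0 0 0.5 0; 0 0 0.5 0; 0 0 0.5 0; 0 0 0 0; 0 0 0 0; 0 0 0 0; 0 0 0 0; 0 0 0 0; 0 0 0 0"

```text
time: 23.65
ee_pos: [0.5775, -0.1801, 0.1104]
eef_rot: [0.865, 0.502, 0.001, 0.001]
force: [-6.2, 2.1, 20.3]
opening: 0.0145
```

```bash
python3 - <<'E'
from h import *
st()
s=bot.camera("scene");cv2.imwrite("pics/g1.png",crop(s,225,170,70,75,8,""))
E
```

```text
t 23.65 pos [ 0.5775 -0.1801  0.1104] th 1.052 F [-6.24  2.06 20.34] M [0.45  1.647 0.03 ] open 0.0145 q6 0.217
```

View pics/g1.png

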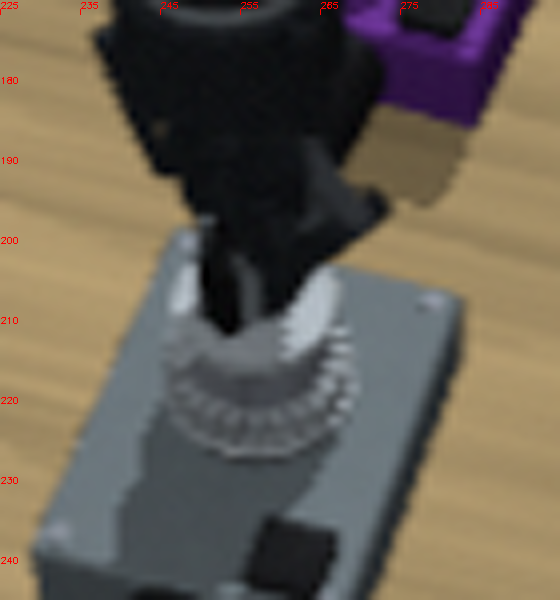

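Emit:
step_arm:
  series: "-0.3 -0.4 0.3 0; 0 0 0.3 0; 0 0 0 0; 0 0 0 0; 0 0 0 0; 0 0 0 0; 0 0 0 0; 0 0 0 0; 0 0 0 0; 0 0 0 0"

```text
time: 24.7
ee_pos: [0.5775, -0.1801, 0.1104]
eef_rot: [0.865, 0.502, 0.002, 0.002]
force: [-6.4, 2.2, 22.2]
opening: 0.0145
```

```bash
python3 - <<'E'
from h import *
o=st();print(R.from_quat(o["eef_rot"]).as_matrix()[:,2])
for n in("scene","top"): cv2.imwrite(f"pics/fin_{n}.png",bot.camera(n))
E
```

```text
t 24.7 pos [ 0.5775 -0.1801  0.1104] th 1.0521 F [-6.41  2.22 22.23] M [ 0.549  1.544 -0.011] open 0.0145 q6 0.216
[ 0.00442695 -0.00106461 -0.99998963]
```

View pics/fin_scene.png

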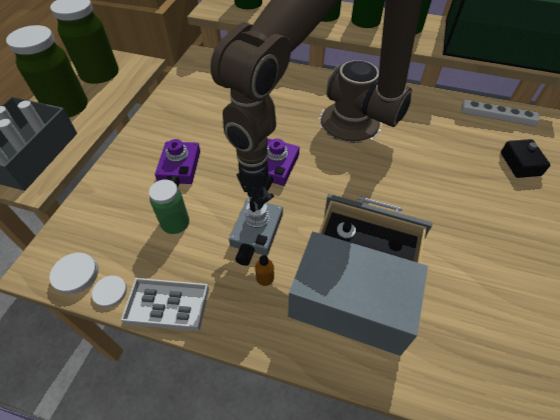

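View pics/fin_top.png

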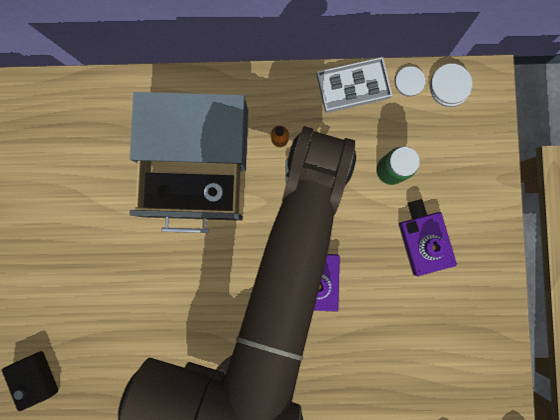

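```bash
python3 - <<'E'
from h import *
def rowc(img,c,r0,r1):
    # grey bar: blue minus red stands out against wood
    p=img[r0:r1,c].astype(float);w=np.clip(p[:,0]-p[:,2]+60,0,None);w-=np.median(w);w[w<8]=0
    return (w*np.arange(r0,r1)).sum()/w.sum()
for nm,r0,r1,cs in(("t0",174,190,(188,204)),("t1",224,238,(188,204)),("fin_top",224,238,(188,204))):
    img=cv2.imread("pics/%s.png"%("top0" if nm=="t0" else nm))
    v=[(c,rowc(img,c,r0,r1)) for c in range(*cs)]
    c=np.mean([a for a,_ in v]);r=np.median([b for _,b in v]);print(nm,c,r,np.std([b for _,b in v]),plane("top",c,r,.112))
E
```

```text
t0 195.5 181.41449148167268 0.1180408188500672 [0.59900999 0.1266757  0.112     ]
t1 195.5 230.22362225995676 0.12173273831523106 [0.46505619 0.12791329 0.112     ]
fin_top 195.5 230.23896786270296 0.1537693489728669 [0.46501439 0.12791367 0.112     ]
```

Handle travel in the top view comes to about 133.8 mm, matching the 133.6 mm stop, and it hasn't changed since. The spindle is home and still pressed, so I hand the job in.

```bash
python3 - <<'E'
from h import *
st();print(bot.sign_off());st()
E
```

```text
t 24.8 pos [ 0.5775 -0.1802  0.1104] th 1.0521 F [-6.12  2.48 22.89] M [0.53  1.556 0.003] open 0.0144 q6 0.216
the job is handed in; nothing more can be done
None
the job is handed in; nothing more can be done
```

I pulled the drawer out to its stop, took out the keyed spindle and pushed it fully home in the grey drive's hub. I handed the job in at 24.8 s with the gripper still holding and pressing; no verdict came back.

**What the last checks showed**
- **Drawer:** the handle had travelled about 133.8 mm in the top view, against 133.6 mm at the stop, and had not moved by the final picture.
- **Spindle:** I turned it to the keyway at about -0.52 rad, read from the pictures, and the key went in first time. The flange stopped at the expected height (TCP z = 0.1104 m) and did not move when I pressed harder. The final push read about 22 N, above the spring's 12 N. The grip reading stayed at about 14.5 mm throughout.
- **Everything else:** the cap is still in its well. The green jar and the small bottle look unmoved in the final pictures.

**What disagreed**
- **Cameras:** the two cameras differed by about 3 mm sideways, so I used a value between them, corrected by where the spindle was gripped.
- **Drawer travel by the arm:** the arm's own readings gave 132.4 mm, about 1 mm short. I put that down to the jaws drawing the drawer out slightly as they closed.
- **Side load:** about 6 N of sideways force and 0.005 rad of tilt remained while pressing; one small trim did not remove them.

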